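# Charge a mixing jar with grinding bars and run it on the touch mixer

## Task

Take every white ceramic grinding bar (the square-edged sticks, not the round discs) from the compartments of the grey tray and put it in the open metal jar, then put the black lid on the jar so that it sits fully home. After that hold the closed jar on the round rubber pad of the blue mixer, press it down until the pad is fully depressed and keep it so for four seconds, then stand the closed jar upright, wholly on the round cork mat, and let go. Leave the discs in the tray and the other things on the bench where they are.

Things in the scene. Friction and masses are not known exactly. Their poses are not given: they have to be found in the camera images.
- tray: low grey plastic tray, fixed, 155 (x) x 300 (y) x 13 mm high, floor and walls 5 mm thick (walls rise 8 mm above the inner floor), divided into 2 (along x) by 4 (along y) compartments about 69 mm square, with at most one piece in each; origin under its centre on the bench
- bar1: white ceramic grinding bar, a square-edged stick 26 x 18 x 18 mm, 30 g, lying in a compartment of the tray; origin at its centre, x along its 26 mm length. Four to six bars are present; absent ones read None
- bar2: white ceramic grinding bar, a square-edged stick 26 x 18 x 18 mm, 30 g, lying in a compartment of the tray; origin at its centre, x along its 26 mm length. Four to six bars are present; absent ones read None
- bar3: white ceramic grinding bar, a square-edged stick 26 x 18 x 18 mm, 30 g, lying in a compartment of the tray; origin at its centre, x along its 26 mm length. Four to six bars are present; absent ones read None
- bar4: white ceramic grinding bar, a square-edged stick 26 x 18 x 18 mm, 30 g, lying in a compartment of the tray; origin at its centre, x along its 26 mm length. Four to six bars are present; absent ones read None
- bar5: white ceramic grinding bar, a square-edged stick 26 x 18 x 18 mm, 30 g, lying in a compartment of the tray; origin at its centre, x along its 26 mm length. Four to six bars are present; absent ones read None
- bar6: white ceramic grinding bar, a square-edged stick 26 x 18 x 18 mm, 30 g, lying in a compartment of the tray; origin at its centre, x along its 26 mm length. Four to six bars are present; absent ones read None
- disc1: white ceramic disc, 24 mm across and 16 mm thick, lying flat in a compartment of the tray; origin at its centre, z along its axis. Not wanted for this job
- disc2: white ceramic disc, 24 mm across and 16 mm thick, lying flat in a compartment of the tray; origin at its centre, z along its axis. Not wanted for this job
- jar: open round aluminium jar, loose, 62 mm outside diameter, 84 mm high, wall 4 mm (bore 54 mm), floor 5 mm thick (the lid's plug takes the top 6 mm, so bars heaped more than four high in one column keep it from closing; lying side by side in twos they fit easily), about 220 g; origin at the centre of its underside, z up to the mouth
- lid: black plastic lid, loose, about 50 g, standing on the bench knob up; from below: a plug 50 mm across (tapered to 44 mm) and 6 mm high that enters the jar, a flange 62 mm across and 5 mm thick that rests on the rim, and a round knob 20 mm across whose top is 33 mm above the origin; origin at the centre of the plug's underside, z up. Fully home its origin is 78 mm above the jar's
- mixer: blue touch mixer, fixed, 110 (x) x 120 (y) x 70 mm high with a round black rubber pad in the middle of its top; origin under its centre on the bench
- pad_top (a point): centre of the top face of the mixer's round sprung pad (78 mm across), 84 mm above the bench when up; it goes straight down
- mixer_pad (a joint): how far the mixer's pad is pressed down, m: 0 up, 0.010 fully depressed; it takes 8 N to start and 16 N to reach the stop
- mat: round cork mat, fixed, 124 mm across, 6 mm thick; origin at the centre of its underside on the bench
- weight: bystander: steel paper weight 70 mm square with a black upright grip, 72 mm high; origin at the centre of its underside
- dispenser: bystander: capped bottle 54 mm across, 100 mm high; origin at the centre of its underside
- beaker: bystander: empty glass beaker 60 mm across, 85 mm high; origin at the centre of its underside
- brush: bystander: flat brush with a wooden handle, about 190 mm long, lying at the far side; origin under its middle

How it is judged (in metres and radians):
On the way, in this order (a step that is already met when the one before it is completed fails the run):
1. every grinding bar that is present lies in the jar (horizontal distance between each of bar1, bar2, bar3, bar4, bar5, bar6 and jar below 0.03 m and z of bar1 in the frame of jar between 0 and 0.084 m and z of bar2 in the frame of jar between 0 and 0.084 m and z of bar3 in the frame of jar between 0 and 0.084 m and z of bar4 in the frame of jar between 0 and 0.084 m and z of bar5 in the frame of jar between 0 and 0.084 m and z of bar6 in the frame of jar between 0 and 0.084 m), for 0.2 s.
2. the lid sits fully home on the jar (horizontal distance between lid and jar below 0.005 m and z of lid in the frame of jar between 0.075 and 0.0805 m and angle between the z axis of lid and the z axis of jar, either way round below 0.07 rad), for 0.2 s.
3. the closed jar, standing on the mixer's pad, presses it fully down for at least three seconds (all of step 2 and value of joint mixer_pad above 0.0088 m and horizontal distance between jar and pad_top below 0.025 m and contact force between jar and mixer_pad above 5 N and angle between jar's own z axis and vertical below 0.15 rad), for 3 s.
At the end, for the whole second after the job is handed in: All bars present are inside the jar, the lid is home on it (within 5 mm sideways and 2.5 mm in height), the jar stands upright and at rest on the cork mat with its centre within 31 mm of the mat's centre, the mixer's pad is up again and both discs are still in the tray (all of step 1 and all of step 2 and angle between jar's own z axis and vertical below 0.1 rad and horizontal distance between jar and mat below 0.031 m and height (world z) of jar between 0.004 and 0.009 m and linear speed of jar below 0.02 m/s and value of joint mixer_pad below 0.002 m and x of disc1 in the frame of tray between -0.0775 and 0.0775 m and y of disc1 in the frame of tray between -0.15 and 0.15 m and height (world z) of each of disc1, disc2 below 0.04 m and x of disc2 in the frame of tray between -0.0775 and 0.0775 m and y of disc2 in the frame of tray between -0.15 and 0.15 m); the robot touches nothing.
It fails at once if the weight is shifted by more than 40 mm (distance of weight from where it was at the start of the episode above 0.04 m).
It fails at once if the dispenser is shifted by more than 40 mm (distance of dispenser from where it was at the start of the episode above 0.04 m).
It fails at once if the beaker is shifted by more than 40 mm (distance of beaker from where it was at the start of the episode above 0.04 m).
It fails at once if the brush is shifted by more than 40 mm (distance of brush from where it was at the start of the episode above 0.04 m).
Of bar1, bar2, bar3, bar4, bar5, bar6 only 4 to 6 are there at a start; the rules pass over those that are not, and their reading is None.
At some moment in a run one of bar1, bar2, bar3, bar4, bar5, bar6, jar may be knocked a few centimetres aside while the robot is not near it.
It also fails if it takes over 208 s, if anything falls off the work surface, if the arm or the gripper's body presses on something with over 40 N, if the wrist force passes 120 N, or if a joint passes its speed limit or range.

## Robot

A 6-joint arm with a two-finger parallel gripper is mounted at the origin on the work surface. World frame = base frame: x ahead of the robot, y to its left, z up, the work surface at z = 0. Lengths are in mm, angles in rad, forces in N, time in s.
With the tool pointing down it reaches from about 300 to 775 mm from the base axis. Payload 14.6 kg.
Tool frame: the origin (TCP) lies midway between the tips of the shut fingers; the grasp point (between the pads) lies 19 mm behind it (manip.grasp_offset is the distance from the TCP to the grasp point, in mm); z points along the fingers, y is the line along which they close (so a half turn about z gives the same grasp; the last joint's range is limited). The gripper opens to 94 mm and grips with 3 to 60 N. Pads are 16 mm wide; open, the fingers measure 119 mm over their backs; the gripper's body (75 mm by 177 mm) begins 78 mm behind the grasp point.
Start: joints at [1.273, 0.3, 1.521, -0, 1.321, -0.067], TCP at [125.814, 535.406, 205.446] pointing down, gripper open.
Joint ranges: [-3.03, 3.03], [-0.79, 2.21], [0.23, 2.52], [-1.04, 4.18], [0, 3.07], [-2.55, 2.55]. Speed limits (rad/s): [2.22, 2.22, 2.57, 3.14, 3.14, 3.14].

## Interface

Orientations are given as [roll, pitch, yaw] about the fixed x, y, z axes, in that order (R = Rz(yaw) Ry(pitch) Rx(roll)).
In Python, from cell import manip, viewer gives the robot as it stands. The module is installed in compiled form; this text tells all that it offers.
- The arm moves only by the tool move_arm, never from a script. Its argument "moves" is a list of rows, each a list of 4 numbers: the shift along the tool's x, y, z in m, then the turn about the tool's z in rad. A call has 1 to 12 rows; each row is the pose to reach, as a shift and turn from the pose commanded when the call began, along the tool's axes at that moment; what a row does not reach only later rows make up. A row lasts 1/10 s, in which the tool goes at most 50 mm and 8.59 degrees, less where a joint would pass 70% of its speed; a pose out of reach is approached as far as the arm can. A call with a gripper value outside its range is refused whole. "jaw" is the finger opening in m, from 0 to 0.094, set as the call begins (left out, the last holds). The fingers move at their own pace and stop on an object; "squeeze" is the grip in N (left out, the last holds). Time passes only in rows, so rows that repeat a pose let the fingers close. It gives the time, the measured TCP pose, the force, the opening and the grip force at its end, in the units of the state.
- manip.read_state(): the state, without advancing time (a new reading comes with each control period).
- viewer.camera(name): name is "scene" or "top"; returns a dict with "frame" (384x512x3 uint8, blue, green, red), "z_map" (384x512 float32, mm along the optical axis (not along the pixel's ray), 0 where there is no reading), "fx", "fy", "cx", "cy" (pixels), "origin" and "orientation" of the camera in the world. Camera axes: x right, y down, z forward; pixel columns grow to the right and rows downward; lengths in mm; the calibration is good to about 2 mm. A picture is of the moment at which its call begins.
- manip.sign_off(): hands the job in; it is judged then, once.
The state is a dict: "clock": time; "joints": joint angles; "qd": joint speeds; "effort": joint torques, N m; "eef_pos": TCP position; "eef_rot": TCP orientation; "wrist_force": force on the tool from outside, world axes, zero at the start; "moment": the same for the moment, N m; "finger_gap": finger opening in mm; "finger_force": force on a finger pad.
Only numpy, scipy, OpenCV 4.12 (cv2) and the standard library are available. Lean on these libraries where they do the work, as an engineer would, in place of code of your own. Each camera call takes 0.05 s, during which the arm holds its last target. There are 200 camera calls.

## Working session

There is one attempt and no reset: what is moved stays moved. The work goes in short steps, Python scripts to look and compute and a tool call to move; the robot and the scene stay as the last step left them, time stands still between calls to the robot, and variables do not carry over. Pictures are saved under pics/ and viewed, at most 15 in all, crops included, and the job is handed in when it is done.

Besides the shell and the picture viewer there is one more tool, called after "Emit:" as name(argument=value, ...), one argument or row to a line, values as JSON. move_arm: Moves the arm, as the interface text tells. Its arguments: {"type":"object","properties":{"moves":{"type":"array"},"jaw":{"type":"number"},"squeeze":{"type":"number"}},"required":["moves"]}

```bash
mkdir -p pics
cat > h.py <<'E'
import numpy as np, cv2
from scipy.spatial.transform import Rotation as R
from cell import manip, viewer
def rot(o):
    o=np.array(o,float)
    return o if o.shape==(3,3) else (R.from_quat(o).as_matrix() if o.size==4 else R.from_euler('xyz',o).as_matrix())
def ray(c,u,v):
    return rot(c["orientation"])@np.array([(u-c["cx"])/c["fx"],(v-c["cy"])/c["fy"],1.])
def onplane(c,u,v,z):
    d=ray(c,u,v);o=np.array(c["origin"]);return o+d*(z-o[2])/d[2]
def cloud(c):
    v,u=np.mgrid[0:384,0:512];Z=c["z_map"]
    P=np.stack([(u-c["cx"])/c["fx"]*Z,(v-c["cy"])/c["fy"]*Z,Z],-1)@rot(c["orientation"]).T+np.array(c["origin"])
    P[Z==0]=np.nan;return P
E
python3 - <<'E'
from h import *
ims=[]
for n in("scene","top"):
    c=viewer.camera(n);cv2.imwrite(f"pics/{n}0.png",c["frame"]);np.save(f"{n}0.npy",c,allow_pickle=True)
    print(n,c["fx"],c["cx"],c["cy"],c["origin"],c["orientation"])
print(manip.read_state(),manip.grasp_offset)
E
```

```text
scene 410.6172332257218 252.97464631921716 198.48974512748 [1121.57087828 -750.19257874  960.7232039 ] [-2.37189877 -0.00912142  0.66031049]
top 413.4579034283572 255.47213202623158 192.5437775738169 [ 514.47949604  -78.12693656 1062.49691954] [-3.06406745  0.0145005  -1.59530095]
{'clock': 0.1, 'joints': array([ 1.27341176e+00,  3.00426449e-01,  1.52153600e+00,  4.27193930e-06,
        1.32070506e+00, -6.65846728e-02]), 'qd': array([ 2.01407060e-05, -7.63220487e-04, -1.35101332e-03,  4.91465299e-04,
       -5.38600461e-04,  7.14038957e-04]), 'effort': array([ 6.91903733e-04, -5.32641470e+01, -3.53287375e+01,  7.09071779e-02,
        2.34822911e-02, -6.38648635e-05]), 'eef_pos': array([125.73762761, 535.18300793, 204.92989487]), 'eef_rot': array([-3.14052046e+00, -7.56447080e-05,  2.91079166e+00]), 'wrist_force': array([-0.50600519,  0.43424871, -0.79562893]), 'moment': array([ 0.03945932, -0.01316565, -0.01571389]), 'finger_force': 0.0, 'finger_gap': 93.85377617246915} 18.8
```

View pics/top0.png

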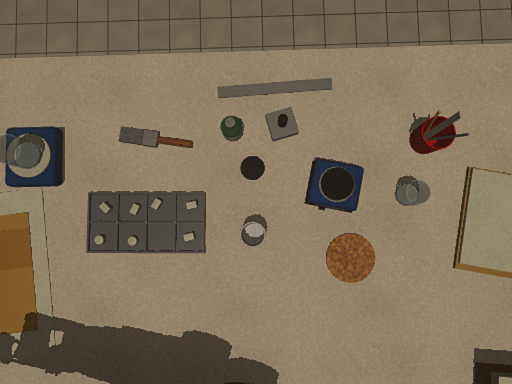

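View pics/scene0.png

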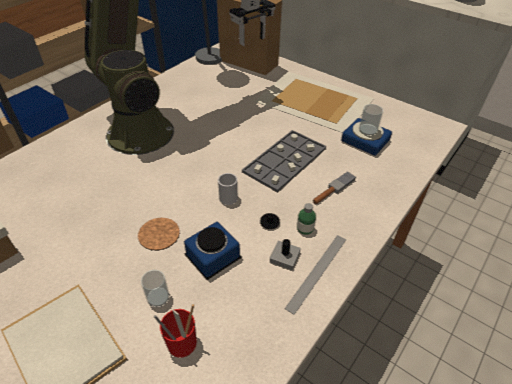

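The top view (image up = +x, left = +y) shows these pieces, with pixel positions:
- **Tray:** columns 88-206, rows 192-253. Bars look to be at (105,208), (134,209), (157,203), (191,204) and (189,237). Discs look to be at (99,239) and (132,241).
- **Jar and lid:** jar at (254,230), lid at (252,168).
- **Mixer and mat:** mixer at (336,184), mat at (350,257).
- **Bystanders:** weight at (282,124), dispenser at (232,127), beaker at (408,190), brush at (155,137).

The scene view shows the same objects, with the jar at (228,190) and the mixer at (212,245).

```bash
cat >> h.py <<'E'
def pieces(c,box=(80,185,215,260),z=23,thr=115):
    f=c["frame"];g=cv2.resize(f,None,fx=4,fy=4,interpolation=cv2.INTER_CUBIC)
    m=(g.min(2)>thr).astype(np.uint8);mm=np.zeros_like(m);x0,y0,x1,y1=[4*b for b in box];mm[y0:y1,x0:x1]=m[y0:y1,x0:x1]
    out=[]
    for k in cv2.findContours(mm,cv2.RETR_EXTERNAL,cv2.CHAIN_APPROX_NONE)[0]:
        if not 300<cv2.contourArea(k)<4000: continue
        uv=(k[:,0]+.5)/4-.5
        W=np.array([onplane(c,u,v,z)[:2] for u,v in uv],np.float32)
        r=cv2.minAreaRect(W);A=cv2.contourArea(W)
        b=cv2.boxPoints(r);e=b[1]-b[0];e2=b[2]-b[1]
        if np.hypot(*e2)>np.hypot(*e): e=e2
        out.append((uv.mean(0),np.array(r[0]),np.array(sorted(r[1])),np.arctan2(e[1],e[0])%np.pi,A/(r[1][0]*r[1][1])))
    return out
E
python3 - <<'E'
from h import *
np.set_printoptions(precision=1,suppress=True)
t=np.load("top0.npy",allow_pickle=True).item();s=np.load("scene0.npy",allow_pickle=True).item()
P=cloud(t);Q=cloud(s)
for uv,c,d,a,f in pieces(t):
    u,v=np.round(uv).astype(int); print(uv,c,d,"ang %.2f fill %.2f"%(a,f),"z",np.nanmedian(P[v-1:v+2,u-1:u+2,2]))
def reg(P,x0,x1,y0,y1,z0,z1,n):
    m=(P[...,0]>x0)&(P[...,0]<x1)&(P[...,1]>y0)&(P[...,1]<y1)&(P[...,2]>z0)&(P[...,2]<z1)
    p=P[m]
    if len(p)<4: print(n,len(p));return
    (cx,cy),r=cv2.minEnclosingCircle(p[:,:2].astype(np.float32));print(n,len(p),"circ",np.array([cx,cy,r]),"mean",p.mean(0),"zpct",np.percentile(p[:,2],[5,50,95]))
# approx positions by plane
g={n:onplane(t,u,v,z)[:2] for n,u,v,z in[("jar",254,230,84),("lid",252,168,33),("mixer",336,184,84),("mat",350,257,6),("weight",282,124,72),("disp",232,127,100),("beaker",408,190,85),("tray",147,222,13),("brush",155,137,10)]}
for n,(x,y) in g.items():
    print(n,np.array([x,y]))
    for nm,C in(("top",P),("scn",Q)):
        if n=="jar":reg(C,x-50,x+50,y-50,y+50,72,100,"  rim "+nm)
        if n=="lid":
            reg(C,x-50,x+50,y-50,y+50,26,45,"  knob "+nm);reg(C,x-50,x+50,y-50,y+50,5,20,"  flange "+nm)
        if n=="mixer":reg(C,x-70,x+70,y-70,y+70,78,95,"  pad "+nm)
        if n=="mat":reg(C,x-80,x+80,y-80,y+80,3,12,"  mat "+nm)
# circle fit for mat by colour, mixer pad by dark
E
```

```text
[188.7 236.5] [488.6 106.1] [14.5 22.8] ang 1.81 fill 0.68 z 23.23328481541398
jar [502.4 -60.2]
  rim top 136 circ [492.7 -56.   30.8] mean [491.3 -55.   83.2] zpct [79.3 83.4 87.1]
  rim scn 137 circ [491.  -59.3  31.9] mean [491.8 -59.6  79.6] zpct [72.6 80.1 84.7]
lid [656.8 -58. ]
  knob top 49 circ [660.9 -57.1   9.5] mean [660.8 -57.2  33. ] zpct [29.6 33.1 36.9]
  flange top 411 circ [658.1 -56.2  61.2] mean [660.6 -57.4  11.2] zpct [ 7.8 11.3 14.2]
  knob scn 30 circ [659.3 -61.2   9.7] mean [660.2 -61.4  30.8] zpct [27.6 30.8 33.6]
  flange scn 214 circ [658.8 -60.   32.6] mean [661.5 -63.5  10.1] zpct [ 7.2  9.8 13.6]
mixer [ 606.2 -257.2]
  pad top 838 circ [ 607.9 -260.2   39. ] mean [ 607.5 -260.    84.2] zpct [81.1 84.2 87. ]
  pad scn 525 circ [ 606.4 -263.7   40.4] mean [ 607.6 -264.5   83.2] zpct [80.  83.3 85.8]
mat [ 427.6 -299.4]
  mat top 1872 circ [ 430.5 -294.6  107.6] mean [ 427.5 -300.2    6. ] zpct [3.4 5.8 9.1]
  mat scn 993 circ [ 434.8 -307.3   98.7] mean [ 426.8 -305.     5.8] zpct [3.3 5.6 8.7]
weight [ 757.3 -134.3]
disp [746.5 -14.3]
beaker [ 587.5 -425.9]
tray [528.4 212.6]
brush [747.5 191.7]
```

Run:
```python
from h import *
t=np.load("top0.npy",allow_pickle=True).item();s=np.load("scene0.npy",allow_pickle=True).item()
a=cv2.resize(t["frame"][185:262,82:212],None,fx=5,fy=5,interpolation=cv2.INTER_CUBIC)
cv2.imwrite("pics/tray1.png",a)
```

```text
(no output)
```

View pics/tray1.png

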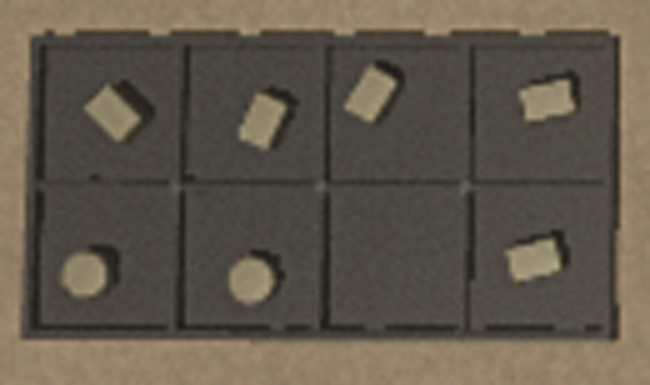

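The crop shows five bars and two discs. The bars are at about (112,112), (265,120), (371,95), (547,98) and (535,258), the discs at (85,273) and (250,279). The empty compartment is the third one in the lower row.

Run:
```python
from h import *
np.set_printoptions(precision=1,suppress=True)
t=np.load("top0.npy",allow_pickle=True).item();s=np.load("scene0.npy",allow_pickle=True).item()
P=cloud(t);Q=cloud(s)
for n,c,C,box in(("top",t,P,(88,192,206,253)),("scn",s,Q,(245,130,325,187))):
  print(n)
  for thr in (85,100):
    for uv,w,d,a,f in pieces(c,box,23,thr):
      if uv[0]<0: continue
      u,v=np.round(uv).astype(int); print(thr,uv,w,d,"ang %.2f fill %.2f"%(a,f),"z",np.nanmedian(C[v-1:v+2,u-1:u+2,2]))
  # cloud blobs above the tray
  m=((C[...,2]>17)&(C[...,2]<32)&(C[...,0]>440)&(C[...,0]<610)&(C[...,1]>50)&(C[...,1]<370)).astype(np.uint8)
  k,l,st,_=cv2.connectedComponentsWithStats(m)
  for i in range(1,k):
    if st[i,4]>15: p=C[l==i]; print("  blob",st[i,4],p.mean(0),(p.max(0)+p.min(0))/2)
hsv=cv2.cvtColor(t["frame"],cv2.COLOR_BGR2HSV); print(t["frame"][257,350],hsv[257,350])
for n,c in(("top",t),("scn",s)):
  hsv=cv2.cvtColor(c["frame"],cv2.COLOR_BGR2HSV); m=((hsv[...,1]>120)&(hsv[...,0]<20)).astype(np.uint8)
  m=cv2.morphologyEx(m,cv2.MORPH_CLOSE,np.ones((5,5)))
  for k in cv2.findContours(m,0,1)[0]:
    W=np.array([onplane(c,*q[0],6)[:2] for q in k],np.float32); (x,y),r=cv2.minEnclosingCircle(W)
    if 50<r<80: print(n,"mat",x,y,r)
```

```text
top
85 [131.6 240.7] [482.2 248.4] [20.8 21.9] ang 3.14 fill 0.78 z 21.542256120765614
85 [ 98.3 239.5] [487.1 333. ] [20.1 20.8] ang 1.58 fill 0.82 z 20.75523785725909
85 [188.2 236.6] [488.7 106.4] [17.8 25.2] ang 1.79 fill 0.84 z 24.261077200920454
85 [133.8 208.9] [562.4 243.4] [17.3 24.9] ang 2.71 fill 0.86 z 23.515302491389093
85 [103.9 207.3] [568.1 318.8] [15.9 24.6] ang 0.78 fill 0.93 z 23.712517613037562
85 [190.8 204.7] [568.9  98.9] [17.2 25.6] ang 1.78 fill 0.85 z 23.145295626888583
85 [155.5 203.5] [574.1 188.1] [16.4 25.4] ang 2.56 fill 0.89 z 24.357556733124056
100 [131.8 240.8] [482.2 248.4] [19.4 19.5] ang 1.57 fill 0.79 z 21.542256120765614
100 [ 98.4 239.6] [487.4 332.6] [18.1 19. ] ang 1.55 fill 0.82 z 20.75523785725909
100 [188.3 236.6] [488.8 106.1] [16.2 24.1] ang 1.79 fill 0.84 z 24.261077200920454
100 [133.8 208.8] [562.4 243.4] [15.9 23.8] ang 2.70 fill 0.83 z 23.515302491389093
100 [104.  207.2] [568.  318.6] [14.1 22.3] ang 0.78 fill 0.94 z 23.712517613037562
100 [190.8 204.6] [569.   98.7] [15.8 24.7] ang 1.78 fill 0.83 z 23.145295626888583
100 [155.5 20
[... 1601 characters left out ...]
3] [561.2 238.2  21.9]
  blob 30 [573.9 182.3  21.6] [572.6 183.9  22.1]
  blob 30 [488.6 102.8  20.9] [490.2 102.4  20.8]
  blob 32 [568.1  94.8  20.8] [567.9  96.1  20.8]
[ 43  83 136] [ 13 174 136]
top mat 134.5970916748047 -636.6021728515625 50.9297981262207
top mat 426.6873779296875 -299.5774230957031 61.70357131958008
top mat 740.459716796875 -519.5901489257812 63.53853225708008
scn mat 696.28466796875 -489.50787353515625 64.74446105957031
scn mat 427.4830322265625 -302.1224365234375 61.10456466674805
scn mat -718.1881103515625 26.871902465820312 73.68317413330078
scn mat -732.318603515625 138.33787536621094 79.63319396972656
scn mat -740.9033203125 635.8656616210938 52.697628021240234
```

```bash
cat >> h.py <<'E'
def to(*targets,base=None):
    """tool shift (m) and turn from measured pose (or base pos,yaw) for targets x,y,z,yaw"""
    st=manip.read_state();p=np.array(st["eef_pos"]);y0=st["eef_rot"][2]
    Rm=R.from_euler('xyz',st["eef_rot"]).as_matrix()
    for x,y,z,yaw in targets:
        s=Rm.T@(np.array([x,y,z])-p)/1000;t=-(yaw-y0);t=(t+np.pi/2)%np.pi-np.pi/2
        y1=y0-t; j6=np.arctan2(y,x)+np.pi/2-y1
        print(np.round(s,4).tolist(),"turn %.3f"%t,"j6 %.2f"%((j6+np.pi)%(2*np.pi)-np.pi))
E
python3 -c "
from h import *
to((489,105,100,1.79),(489,105,9,1.79))"
```

```text
[-0.452, -0.3356, 0.1053] turn 1.121 j6 -0.01
[-0.4521, -0.3355, 0.1963] turn 1.121 j6 -0.01
```

Emit:
move_arm(
  moves=[
    [-0.452,-0.3355,0.105,1.121],
    [-0.452,-0.3355,0.105,1.121],
    [-0.452,-0.3355,0.105,1.121],
    [-0.452,-0.3355,0.105,1.121],
    [-0.452,-0.3355,0.105,1.121],
    [-0.452,-0.3355,0.105,1.121],
    [-0.452,-0.3355,0.105,1.121],
    [-0.452,-0.3355,0.105,1.121],
    [-0.452,-0.3355,0.105,1.121],
    [-0.452,-0.3355,0.105,1.121],
    [-0.452,-0.3355,0.105,1.121],
    [-0.452,-0.3355,0.105,1.121],
  ],
  jaw=0.036,
  squeeze=20,
)

```text
clock: 1.3
eef_pos: [490.4, 102.4, 99.4]
eef_rot: [-3.141, 0.0, 1.787]
wrist_force: [-0.4, 0.9, 0.2]
finger_gap: 36.2
finger_force: 0.0
```

Run:
```python
from h import *
np.set_printoptions(precision=1,suppress=True)
print(manip.read_state()["joints"])
to((489,105,30,1.79),(489,105,9,1.79))
t=viewer.camera("top");s=viewer.camera("scene")
cv2.imwrite("pics/a.png",np.hstack([cv2.resize(t["frame"][130:280,80:280],None,fx=2,fy=2),cv2.resize(s["frame"][100:250,200:390],None,fx=2,fy=2)]))
```

```text
[ 0.1  0.3  1.8 -0.   1.1 -0.1]
[0.0029, -0.0008, 0.0694] turn -0.003 j6 -0.01
[0.0029, -0.0007, 0.0904] turn -0.003 j6 -0.01
```

View pics/a.png

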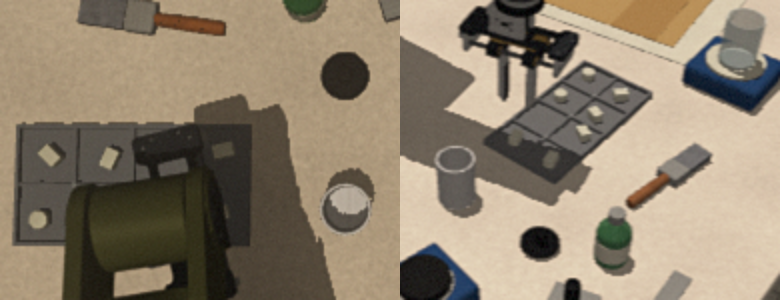

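The arm is above the near-right compartment (bar E); the other four bars, the discs and the jar have not moved.

```bash
python3 -c "
from h import *
s=manip.read_state();print(s['eef_pos'],s['clock'])
to((489,105,9,1.79))"
```

```text
[489.86996477 103.26378623  99.42170293] 1.4
[0.0019, -0.0003, 0.0904] turn -0.004 j6 -0.01
```

Emit:
move_arm(
  moves=[
    [0,0,0.03,0],
    [0,0,0.06,0],
    [0,0,0.08,0],
    [0,0,0.09,0],
    [0,0,0.09,0],
    [0,0,0.09,0],
  ],
)

```text
clock: 2.0
eef_pos: [489.4, 105.8, 11.3]
eef_rot: [3.141, 0.0, 1.79]
wrist_force: [-0.5, -0.1, -0.4]
finger_gap: 36.5
finger_force: 0.0
```

Emit:
move_arm(
  moves=[
    [0,0,0,0],
    [0,0,0,0],
    [0,0,0,0],
    [0,0,0,0],
    [0,0,0,0],
    [0,0,-0.02,0],
    [0,0,-0.06,0],
    [0,0,-0.1,0],
    [0,0,-0.1,0],
    [0,0,-0.1,0],
  ],
  jaw=0.0,
)

```text
clock: 3.0
eef_pos: [489.2, 105.4, 110.8]
eef_rot: [3.14, 0.0, 1.79]
wrist_force: [0.5, 0.3, -0.7]
finger_gap: 17.9
finger_force: 20.0
```

```bash
python3 -c "
from h import *
to((492,-57,115,1.6),(492,-57,95,1.6))"
```

```text
[-0.1591, -0.0326, -0.0042] turn 0.190 j6 -0.14
[-0.1591, -0.0326, 0.0158] turn 0.190 j6 -0.14
```

Emit:
move_arm(
  moves=[
    [-0.04,-0.01,-0.004,0.05],
    [-0.08,-0.03,-0.004,0.1],
    [-0.12,-0.035,-0.004,0.19],
    [-0.15,-0.042,-0.004,0.19],
    [-0.158,-0.042,-0.004,0.19],
    [-0.158,-0.042,-0.004,0.19],
    [-0.158,-0.042,0.01,0.19],
    [-0.158,-0.042,0.022,0.19],
    [-0.158,-0.042,0.022,0.19],
    [-0.158,-0.042,0.022,0.19],
  ],
)

```text
clock: 4.0
eef_pos: [482.3, -57.3, 88.2]
eef_rot: [-3.141, -0.0, 1.601]
wrist_force: [0.7, 0.4, 0.2]
finger_gap: 17.5
finger_force: 20.0
```

```bash
python3 -c "
from h import *
s=viewer.camera('scene');t=viewer.camera('top')
cv2.imwrite('pics/b.png',np.hstack([cv2.resize(s['frame'][130:230,180:280],None,fx=4,fy=4,interpolation=2),cv2.resize(t['frame'][180:280,200:300],None,fx=4,fy=4,interpolation=2)]))
print(manip.read_state()['eef_pos'])
to((501,-57,89,1.6))"
```

```text
[482.63702892 -57.61833519  88.80996682]
[0.0001, 0.0184, -0.0002] turn 0.000 j6 -0.14
```

View pics/b.png

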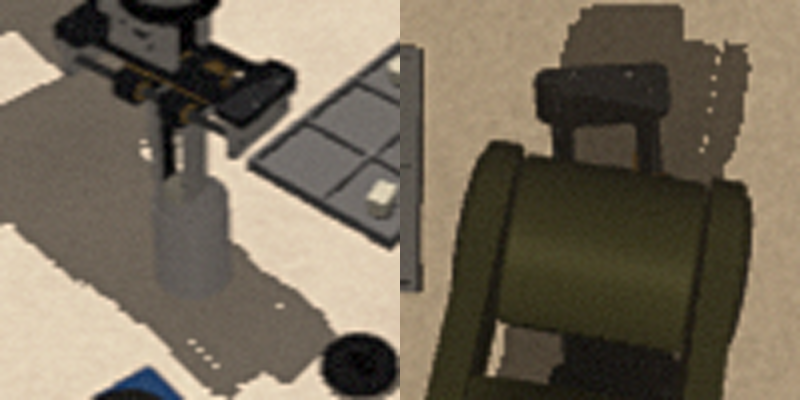

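The scene view shows the fingers and bar right above the jar mouth, and compartment E is now empty. I release the bar and go on to bar A.

Emit:
move_arm(
  moves=[
    [0,0,0,0],
    [0,0,0,0],
    [0,0,0,0],
    [0,0,-0.02,0],
    [0,0,-0.04,0],
    [0,0,-0.05,0],
  ],
  jaw=0.036,
)

```text
clock: 4.7
eef_pos: [482.9, -58.1, 140.0]
eef_rot: [3.14, 0.0, 1.6]
wrist_force: [0.8, -1.2, 0.1]
finger_gap: 35.9
finger_force: 0.0
```

```bash
python3 -c "
from h import *
np.set_printoptions(precision=1,suppress=True)
t=viewer.camera('top')
for q in pieces(t,(88,192,206,253),23,85): print(*q)
to((568.5,97.5,100,1.78),(568.5,97.5,13.5,1.78))"
```

```text
[131.4 240.7] [482.4 249. ] [22.9 23. ] 0.39393562 0.7661804898075618
[ 98.2 239.5] [487.4 333.2] [21.9 22.8] 1.546958 0.8001978268572215
[133.7 208.9] [562.3 243.4] [18.4 26.3] 2.710014 0.868128779447051
[103.9 207.2] [567.8 319.1] [17.7 25.5] 0.7766442 0.9251004204364032
[190.7 204.7] [568.9  99. ] [18.  26.9] 1.7693708 0.8629423184216709
[155.4 203.5] [574.2 188.3] [17.9 26.3] 2.551204 0.8965160935031111
[0.1531, 0.0896, 0.041] turn -0.180 j6 -0.04
[0.1532, 0.0893, 0.1275] turn -0.180 j6 -0.04
```

Emit:
move_arm(
  moves=[
    [0.04,0.02,0.02,-0.05],
    [0.085,0.05,0.041,-0.1],
    [0.125,0.075,0.041,-0.18],
    [0.153,0.089,0.041,-0.18],
    [0.153,0.089,0.041,-0.18],
    [0.153,0.089,0.07,-0.18],
    [0.153,0.089,0.1,-0.18],
    [0.153,0.089,0.12,-0.18],
    [0.153,0.089,0.127,-0.18],
    [0.153,0.089,0.127,-0.18],
    [0.153,0.089,0.127,-0.18],
  ],
)

```text
clock: 5.85
eef_pos: [567.4, 97.4, 12.4]
eef_rot: [3.14, 0.0, 1.779]
wrist_force: [-0.2, 0.9, 0.3]
finger_gap: 36.2
finger_force: 0.0
```

Emit:
move_arm(
  moves=[
    [0,0,0,0],
    [0,0,0,0],
    [0,0,0,0],
    [0,0,0,0],
    [0,0,0,0],
    [0,0,-0.02,0],
    [0,0,-0.06,0],
    [0,0,-0.1,0],
    [0,0,-0.1,0],
    [0,0,-0.1,0],
  ],
  jaw=0.0,
)

```text
clock: 6.85
eef_pos: [567.0, 97.6, 111.8]
eef_rot: [3.14, 0.0, 1.78]
wrist_force: [0.4, -0.3, -1.3]
finger_gap: 17.6
finger_force: 20.0
```

```bash
python3 -c "
from h import *
np.set_printoptions(precision=1,suppress=True)
t=viewer.camera('top');P=cloud(t)
p=P[(P[...,2]>72)&(P[...,2]<92)&(P[...,0]>400)&(P[...,0]<580)&(P[...,1]<-10)&(P[...,1]>-130)]
print(len(p),p.mean(0),cv2.minEnclosingCircle(p[:,:2].astype(np.float32)))
to((501,-57,110,1.6),(501,-57,92,1.6))"
```

```text
137 [491.5 -55.1  83.2] ((492.6697082519531, -55.9987678527832), 30.77132797241211)
[-0.1376, -0.0961, 0.0007] turn 0.180 j6 -0.14
[-0.1376, -0.0961, 0.0187] turn 0.180 j6 -0.14
```

Emit:
move_arm(
  moves=[
    [-0.04,-0.025,0,0.05],
    [-0.08,-0.05,0,0.1],
    [-0.12,-0.08,0,0.18],
    [-0.138,-0.096,0,0.18],
    [-0.138,-0.096,0,0.18],
    [-0.138,-0.096,0,0.18],
    [-0.138,-0.096,0.012,0.18],
    [-0.138,-0.096,0.021,0.18],
    [-0.138,-0.096,0.021,0.18],
    [-0.138,-0.096,0.021,0.18],
  ],
)

```text
clock: 7.9
eef_pos: [501.6, -56.9, 89.9]
eef_rot: [-3.141, -0.0, 1.601]
wrist_force: [0.3, 1.1, 1.0]
finger_gap: 17.7
finger_force: 20.0
```

Emit:
move_arm(
  moves=[
    [0,0,0,0],
    [0,0,0,0],
    [0,0,0,0],
    [0,0,-0.02,0],
    [0,0,-0.04,0],
    [0,0,-0.05,0],
    [0,0,-0.05,0],
  ],
  jaw=0.036,
)

```text
clock: 8.6
eef_pos: [502.2, -57.5, 141.6]
eef_rot: [3.139, 0.001, 1.6]
wrist_force: [-0.5, -0.2, 0.4]
finger_gap: 35.9
finger_force: 0.0
```

```bash
python3 -c "
from h import *
np.set_printoptions(precision=1,suppress=True)
t=viewer.camera('top')
for q in pieces(t,(88,192,206,253),23,85): print(*q)
to((574.2,186.8,100,2.555),(574.2,186.8,14.5,2.555))"
```

```text
[131.4 240.7] [482.6 249.4] [22.8 23.3] 0.7671414 0.7746130867453099
[ 98.2 239.5] [487.4 333.3] [22.7 23.1] 0.004275057 0.7663593721108021
[133.7 208.9] [562.4 243.5] [18.4 26.1] 2.7236094 0.8868900268089311
[103.7 207.3] [568. 319.] [18.1 25.5] 0.7718485 0.9084614260934972
[155.4 203.5] [574.5 188.3] [18.1 26.9] 2.5619273 0.8790340690627003
[0.242, 0.0795, 0.0405] turn -0.955 j6 -0.67
[0.242, 0.0794, 0.126] turn -0.955 j6 -0.67
```

Emit:
move_arm(
  moves=[
    [0.04,0.015,0.02,-0.14],
    [0.08,0.03,0.03,-0.28],
    [0.12,0.04,0.04,-0.42],
    [0.16,0.055,0.04,-0.56],
    [0.2,0.07,0.04,-0.7],
    [0.242,0.079,0.04,-0.84],
    [0.242,0.079,0.04,-0.955],
    [0.242,0.079,0.06,-0.955],
    [0.242,0.079,0.09,-0.955],
    [0.242,0.079,0.115,-0.955],
    [0.242,0.079,0.1245,-0.955],
    [0.242,0.079,0.1245,-0.955],
  ],
)

```text
clock: 9.85
eef_pos: [572.7, 186.6, 14.2]
eef_rot: [-3.139, -0.002, 2.555]
wrist_force: [-0.0, -0.3, 0.8]
finger_gap: 35.7
finger_force: 0.0
```

Emit:
move_arm(
  moves=[
    [0,0,0,0],
    [0,0,0,0],
    [0,0,0,0],
    [0,0,0,0],
    [0,0,0,0],
    [0,0,-0.02,0],
    [0,0,-0.06,0],
    [0,0,-0.1,0],
    [0,0,-0.1,0],
    [0,0,-0.1,0],
  ],
  jaw=0.0,
)

```text
clock: 10.85
eef_pos: [573.7, 186.9, 116.5]
eef_rot: [3.141, 0.001, 2.555]
wrist_force: [0.1, 0.5, -1.3]
finger_gap: 17.6
finger_force: 20.0
```

```bash
python3 -c "
from h import *
np.set_printoptions(precision=1,suppress=True)
t=viewer.camera('top');P=cloud(t)
p=P[(P[...,2]>72)&(P[...,2]<92)&(P[...,0]>400)&(P[...,0]<580)&(P[...,1]<-10)&(P[...,1]>-130)]
print(len(p),p.mean(0),cv2.minEnclosingCircle(p[:,:2].astype(np.float32)))
to((492,-57,110,1.6),(492,-57,92,1.6))"
```

```text
135 [491.3 -55.1  83.5] ((492.6597595214844, -55.99779510498047), 30.774608612060547)
[-0.0673, -0.2479, 0.0054] turn 0.955 j6 -0.14
[-0.0673, -0.2479, 0.0234] turn 0.955 j6 -0.14
```

Emit:
move_arm(
  moves=[
    [-0.012,-0.04,0.005,0.14],
    [-0.024,-0.08,0.005,0.28],
    [-0.035,-0.12,0.005,0.42],
    [-0.046,-0.165,0.005,0.56],
    [-0.055,-0.21,0.005,0.7],
    [-0.0723,-0.2554,0.005,0.84],
    [-0.0723,-0.2554,0.005,0.955],
    [-0.0723,-0.2554,0.005,0.955],
    [-0.0723,-0.2554,0.015,0.955],
    [-0.0723,-0.2554,0.025,0.955],
    [-0.0723,-0.2554,0.025,0.955],
    [-0.0723,-0.2554,0.025,0.955],
  ],
)

```text
clock: 12.1
eef_pos: [492.2, -65.3, 90.3]
eef_rot: [-3.14, -0.0, 1.602]
wrist_force: [0.5, -0.7, 0.4]
finger_gap: 17.8
finger_force: 20.0
```

Emit:
move_arm(
  moves=[
    [0,0,0,0],
    [0,0,0,0],
    [0,0,0,0],
    [0,0,-0.02,0],
    [0,0,-0.04,0],
    [0,0,-0.05,0],
    [0,0,-0.05,0],
  ],
  jaw=0.036,
)

```text
clock: 12.8
eef_pos: [493.0, -66.0, 142.1]
eef_rot: [3.139, 0.001, 1.6]
wrist_force: [0.4, 0.2, -0.1]
finger_gap: 36.0
finger_force: 0.0
```

```bash
python3 -c "
from h import *
np.set_printoptions(precision=1,suppress=True)
t=viewer.camera('top')
for q in pieces(t,(88,192,206,253),23,85): print(*q)
to((562.5,242,100,2.71),(562.5,242,13.5,2.71))"
```

```text
[131.4 240.8] [482.6 249.2] [23.  23.4] 0.61683923 0.7667361143790461
[ 98.2 239.5] [487.4 333.6] [21.9 23.5] 1.5469581 0.781131677498404
[133.7 208.9] [562.4 243.6] [18.9 26.2] 2.7373796 0.8621100782320822
[103.9 207.1] [568.1 318.8] [17.7 25.5] 0.7729503 0.932252303359467
[0.3057, 0.0789, 0.041] turn -1.110 j6 -0.73
[0.3057, 0.0788, 0.1275] turn -1.110 j6 -0.73
```

Emit:
move_arm(
  moves=[
    [0.04,0.01,0.02,-0.14],
    [0.09,0.02,0.03,-0.28],
    [0.13,0.035,0.04,-0.42],
    [0.18,0.045,0.04,-0.56],
    [0.22,0.055,0.04,-0.7],
    [0.265,0.067,0.04,-0.84],
    [0.306,0.078,0.04,-0.98],
    [0.306,0.078,0.05,-1.11],
    [0.306,0.078,0.08,-1.11],
    [0.306,0.078,0.11,-1.11],
    [0.306,0.078,0.126,-1.11],
    [0.306,0.078,0.126,-1.11],
  ],
)

```text
clock: 14.05
eef_pos: [560.4, 241.9, 12.5]
eef_rot: [-3.139, -0.003, 2.71]
wrist_force: [-0.3, -0.2, -0.0]
finger_gap: 36.2
finger_force: 0.0
```

Emit:
move_arm(
  moves=[
    [0,0,0,0],
    [0,0,0,0],
    [0,0,0,0],
    [0,0,0,0],
    [0,0,0,0],
    [0,0,-0.02,0],
    [0,0,-0.06,0],
    [0,0,-0.1,0],
    [0,0,-0.1,0],
    [0,0,-0.1,0],
  ],
  jaw=0.0,
)

```text
clock: 15.05
eef_pos: [561.6, 242.3, 115.5]
eef_rot: [3.141, 0.001, 2.71]
wrist_force: [-0.5, -0.4, -1.1]
finger_gap: 17.9
finger_force: 20.0
```

```bash
python3 -c "
from h import *
np.set_printoptions(precision=1,suppress=True)
t=viewer.camera('top');P=cloud(t)
p=P[(P[...,2]>72)&(P[...,2]<92)&(P[...,0]>400)&(P[...,0]<580)&(P[...,1]<-10)&(P[...,1]>-130)]
print(len(p),p.mean(0),cv2.minEnclosingCircle(p[:,:2].astype(np.float32)))
to((501,-57,110,1.6),(501,-57,92,1.6))
s=viewer.camera('scene')
cv2.imwrite('pics/c.png',np.hstack([cv2.resize(s['frame'][140:230,190:290],None,fx=4,fy=4,interpolation=2),cv2.resize(t['frame'][185:275,205:305],None,fx=4,fy=4,interpolation=2)]))
"
```

```text
136 [491.3 -55.3  83.4] ((492.76654052734375, -55.999061584472656), 30.75122833251953)
[-0.0706, -0.2968, 0.0044] turn 1.110 j6 -0.14
[-0.0706, -0.2968, 0.0224] turn 1.110 j6 -0.14
```

View pics/c.png

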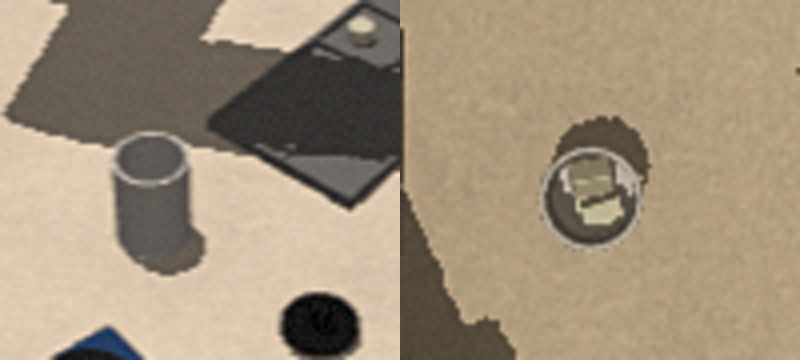

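The top crop shows the jar's ring at crop (592,197), with white bars inside it. Nothing lies outside the jar.

Emit:
move_arm(
  moves=[
    [-0.01,-0.045,0.004,0.14],
    [-0.02,-0.09,0.004,0.28],
    [-0.03,-0.135,0.004,0.42],
    [-0.04,-0.18,0.004,0.56],
    [-0.045,-0.22,0.004,0.7],
    [-0.055,-0.265,0.004,0.84],
    [-0.06,-0.3,0.004,0.98],
    [-0.06,-0.3,0.004,1.11],
    [-0.06,-0.3,0.012,1.11],
    [-0.06,-0.3,0.024,1.11],
    [-0.06,-0.3,0.024,1.11],
    [-0.06,-0.3,0.024,1.11],
  ],
)

```text
clock: 16.35
eef_pos: [490.2, -54.7, 90.2]
eef_rot: [-3.14, -0.0, 1.603]
wrist_force: [-0.2, -0.3, -0.1]
finger_gap: 17.8
finger_force: 20.0
```

Emit:
move_arm(
  moves=[
    [0,0,0,0],
    [0,0,0,0],
    [0,0,0,0],
    [0,0,-0.02,0],
    [0,0,-0.04,0],
    [0,0,-0.05,0],
    [0,0,-0.05,0],
  ],
  jaw=0.036,
)

```text
clock: 17.05
eef_pos: [491.0, -55.4, 142.1]
eef_rot: [3.139, 0.0, 1.6]
wrist_force: [0.2, 1.4, -0.0]
finger_gap: 35.7
finger_force: 0.0
```

```bash
python3 -c "
from h import *
np.set_printoptions(precision=1,suppress=True)
t=viewer.camera('top')
for q in pieces(t,(88,192,206,253),23,85): print(*q)
to((568,317.5,100,.775),(568,317.5,13.5,.775))"
```

```text
[131.5 240.7] [482.4 249.2] [22.8 22.9] 0.7681306 0.7882444968640099
[ 98.2 239.6] [487.1 333.3] [22.6 22.7] 1.5750715 0.7802269943479615
[103.8 207.3] [567.8 319.1] [17.7 25.5] 0.7766442 0.9250952134408685
[0.3704, 0.0882, 0.041] turn 0.825 j6 1.31
[0.3704, 0.0882, 0.1275] turn 0.825 j6 1.31
```

Emit:
move_arm(
  moves=[
    [0.045,0.01,0.02,0.14],
    [0.09,0.02,0.03,0.28],
    [0.135,0.03,0.04,0.42],
    [0.18,0.04,0.04,0.56],
    [0.225,0.055,0.04,0.7],
    [0.27,0.065,0.04,0.825],
    [0.315,0.075,0.04,0.825],
    [0.355,0.084,0.04,0.825],
    [0.37,0.088,0.05,0.825],
    [0.37,0.088,0.08,0.825],
    [0.37,0.088,0.11,0.825],
    [0.37,0.088,0.125,0.825],
  ],
)

```text
clock: 18.3
eef_pos: [565.9, 316.4, 11.9]
eef_rot: [-3.14, 0.005, 0.775]
wrist_force: [-0.5, 0.9, 0.0]
finger_gap: 36.0
finger_force: 0.0
```

Emit:
move_arm(
  moves=[
    [0,0,0,0],
    [0,0,0.001,0],
    [0,0,0.001,0],
    [0,0,0.001,0],
    [0,0,0.001,0],
    [0,0,0.001,0],
    [0,0,-0.02,0],
    [0,0,-0.06,0],
    [0,0,-0.1,0],
    [0,0,-0.1,0],
    [0,0,-0.1,0],
  ],
  jaw=0.0,
)

```text
clock: 19.4
eef_pos: [567.9, 317.2, 116.7]
eef_rot: [3.141, -0.001, 0.775]
wrist_force: [1.0, 0.7, -0.7]
finger_gap: 17.2
finger_force: 20.0
```

```bash
python3 -c "
from h import *
np.set_printoptions(precision=1,suppress=True)
t=viewer.camera('top');P=cloud(t)
p=P[(P[...,2]>72)&(P[...,2]<92)&(P[...,0]>400)&(P[...,0]<580)&(P[...,1]<-10)&(P[...,1]>-130)]
c=cv2.minEnclosingCircle(p[:,:2].astype(np.float32))
print(len(p),p.mean(0),c)
q=P[np.hypot(P[...,0]-c[0][0],P[...,1]-c[0][1])<22]; print(np.nanpercentile(q[:,2],[5,50,90,99]))
q=q[q[:,2]>40];print(len(q),q.mean(0) if len(q) else 0)
to((492,-57,110,1.6),(492,-57,92,1.6),(496,-60,92,1.6))
cv2.imwrite('pics/d.png',cv2.resize(t['frame'][210:250,230:280],None,fx=8,fy=8,interpolation=2))
"
```

```text
136 [491.6 -55.3  83.7] ((492.7173767089844, -56.0480842590332), 30.720903396606445)
[ 2.9 38.9 42.3 44.5]
95 [493.4 -59.   41.6]
[-0.3154, 0.2145, 0.0055] turn -0.825 j6 -0.14
[-0.3154, 0.2145, 0.0235] turn -0.825 j6 -0.14
[-0.3146, 0.2194, 0.0235] turn -0.825 j6 -0.15
```

View pics/d.png

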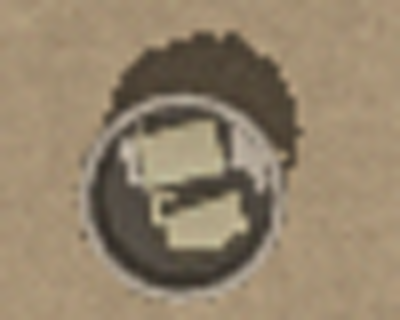

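The jar ring at (180,195) shows the bars stacked two by two, with tops at about 42 mm. There is room for a fifth.

Emit:
move_arm(
  moves=[
    [-0.04,0.027,0.005,-0.14],
    [-0.08,0.054,0.005,-0.28],
    [-0.12,0.081,0.005,-0.42],
    [-0.16,0.108,0.005,-0.56],
    [-0.2,0.135,0.005,-0.7],
    [-0.24,0.163,0.005,-0.825],
    [-0.275,0.187,0.005,-0.825],
    [-0.305,0.207,0.005,-0.825],
    [-0.315,0.2145,0.005,-0.825],
    [-0.315,0.2145,0.015,-0.825],
    [-0.315,0.2145,0.024,-0.825],
    [-0.315,0.2145,0.024,-0.825],
  ],
)

```text
clock: 20.65
eef_pos: [491.9, -55.1, 89.9]
eef_rot: [-3.138, -0.001, 1.601]
wrist_force: [-0.0, -0.4, -0.1]
finger_gap: 17.8
finger_force: 20.0
```

Emit:
move_arm(
  moves=[
    [0,0,0,0],
    [0,0,0.004,0],
    [0,0,0.004,0],
    [0,0,0.004,0],
  ],
)

```text
clock: 21.05
eef_pos: [492.7, -56.3, 88.0]
eef_rot: [3.142, -0.0, 1.6]
wrist_force: [-0.8, 0.3, -0.7]
finger_gap: 17.5
finger_force: 20.0
```

Emit:
move_arm(
  moves=[
    [0,0,0,0],
    [0,0,0,0],
    [0,0,0,0],
    [0,0,-0.02,0],
    [0,0,-0.05,0],
    [0,0,-0.07,0],
    [0,0,-0.07,0],
  ],
  jaw=0.036,
)

```text
clock: 21.75
eef_pos: [493.8, -56.8, 160.5]
eef_rot: [3.137, 0.001, 1.6]
wrist_force: [0.5, 0.3, -0.4]
finger_gap: 36.1
finger_force: 0.0
```

```bash
python3 -c "
from h import *
np.set_printoptions(precision=1,suppress=True)
to((660,-58.5,110,1.5),(660,-58.5,14,1.5))"
```

```text
[-0.0065, 0.1659, 0.0512] turn 0.100 j6 -0.02
[-0.0064, 0.1654, 0.1472] turn 0.100 j6 -0.02
```

Emit:
move_arm(
  moves=[
    [0,0.04,0.02,0],
    [0,0.08,0.04,0],
    [0,0.12,0.05,0],
    [-0.006,0.166,0.05,0],
    [-0.006,0.166,0.05,0],
    [-0.006,0.166,0.08,0],
    [-0.006,0.166,0.11,0],
    [-0.006,0.166,0.13,0],
    [-0.006,0.166,0.14,0],
    [-0.006,0.166,0.145,0],
    [-0.006,0.166,0.145,0],
    [-0.006,0.166,0.145,0],
  ],
)

```text
clock: 22.95
eef_pos: [659.2, -57.8, 14.0]
eef_rot: [3.14, 0.0, 1.6]
wrist_force: [0.2, -0.3, 0.1]
finger_gap: 36.0
finger_force: 0.0
```

```bash
python3 -c "
from h import *
np.set_printoptions(precision=1,suppress=True)
to((660,-59,14,1.6))
t=viewer.camera('top');P=cloud(t)
p=P[(P[...,2]>72)&(P[...,2]<92)&(P[...,0]>400)&(P[...,0]<550)&(P[...,1]<-10)&(P[...,1]>-130)]
print(len(p),p.mean(0),cv2.minEnclosingCircle(p[:,:2].astype(np.float32)))
q=P[np.hypot(P[...,0]-492,P[...,1]+56)<22];print(np.nanpercentile(q[:,2],[5,50,90,99]))
s=viewer.camera('scene')
cv2.imwrite('pics/e.png',np.hstack([cv2.resize(t['frame'][150:250,210:310],None,fx=4,fy=4,interpolation=2),cv2.resize(s['frame'][150:250,220:320],None,fx=4,fy=4,interpolation=2)]))
"
```

```text
[-0.0012, 0.0008, 0.0] turn -0.000 j6 -0.12
0 [nan nan nan] ((0.0, 0.0), 0.0)
[437.3 449.9 459.6 463.7]<string>:7: RuntimeWarning: Mean of empty slice.
  ret = um.true_divide(
```

View pics/e.png

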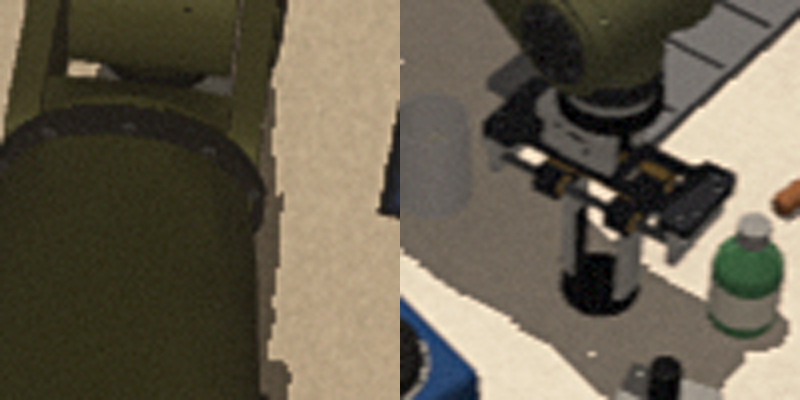

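The fingers straddle the lid's knob at crop (600,270), clear of the dispenser. I close and lift.

Emit:
move_arm(
  moves=[
    [-0.001,0.0008,0,0],
    [-0.001,0.0008,0,0],
    [-0.001,0.0008,0,0],
    [-0.001,0.0008,0,0],
    [-0.001,0.0008,0,0],
    [-0.001,0.0008,-0.02,0],
    [-0.001,0.0008,-0.06,0],
    [-0.001,0.0008,-0.1,0],
    [-0.001,0.0008,-0.13,0],
    [-0.001,0.0008,-0.13,0],
    [-0.001,0.0008,-0.13,0],
  ],
  jaw=0.0,
  squeeze=25,
)

```text
clock: 24.15
eef_pos: [659.4, -58.6, 142.7]
eef_rot: [3.142, -0.0, 1.6]
wrist_force: [0.9, 0.6, -1.3]
finger_gap: 19.1
finger_force: 25.0
```

```bash
cat >> h.py <<'E'
def rim(c,x=492,y=-57,w=60,z0=74,z1=92):
    P=cloud(c);p=P[(P[...,2]>z0)&(P[...,2]<z1)&(abs(P[...,0]-x)<w)&(abs(P[...,1]-y)<w)]
    if len(p)>5: print("rim",len(p),p.mean(0),np.percentile(p,[1,99],axis=0).mean(0),cv2.minEnclosingCircle(p[:,:2].astype(np.float32)))
E
python3 -c "
from h import *
np.set_printoptions(precision=1,suppress=True)
rim(np.load('scene0.npy',allow_pickle=True).item())
s=viewer.camera('scene');rim(s)
# lid underside vs tip: flange/plug visible extent
P=cloud(s);e=manip.read_state()['eef_pos'];print(e)
p=P[(np.hypot(P[...,0]-e[0],P[...,1]-e[1])<42)&(P[...,2]>e[2]-40)&(P[...,2]<e[2]+2)]
print(len(p),np.percentile(p,[1,50,99],axis=0))
cv2.imwrite('pics/f.png',cv2.resize(s['frame'][100:250,200:350],None,fx=4,fy=4,interpolation=2))
to((492,-56.5,120,1.6),(492,-56.5,92,1.6))
"
```

```text
rim 121 [490.6 -59.2  80.5] [491.4 -59.   80.1] ((490.8953552246094, -59.03507614135742), 31.625329971313477)
rim 117 [490.6 -59.4  80.4] [491.3 -58.3  80.1] ((491.82672119140625, -58.42875671386719), 32.4924201965332)
[659.  -58.6 141.6]
158 [[631.4 -89.8 134.9]
 [668.1 -72.8 139.3]
 [688.7 -35.3 143. ]]
[0.0069, -0.1669, 0.0219] turn -0.000 j6 -0.14
[0.0069, -0.1668, 0.0499] turn -0.000 j6 -0.14
```

View pics/f.png

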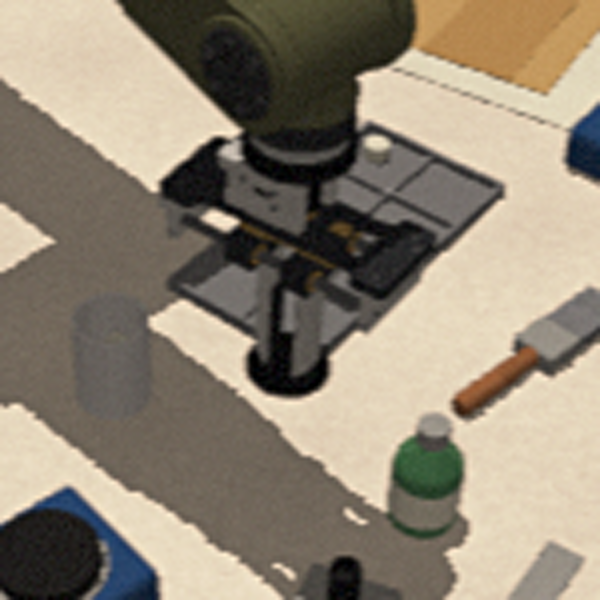

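The lid is held level at (288,365), and the jar has not moved.

Emit:
move_arm(
  moves=[
    [0.002,-0.04,0.01,0],
    [0.003,-0.08,0.02,0],
    [0.005,-0.12,0.025,0],
    [0.007,-0.15,0.025,0],
    [0.007,-0.167,0.025,0],
    [0.007,-0.167,0.025,0],
    [0.007,-0.167,0.025,0],
    [0.007,-0.167,0.025,0],
    [0.007,-0.167,0.025,0],
  ],
)

```text
clock: 25.1
eef_pos: [492.9, -56.5, 117.5]
eef_rot: [-3.141, -0.0, 1.6]
wrist_force: [1.1, -0.1, -0.2]
finger_gap: 18.9
finger_force: 25.0
```

```bash
python3 -c "
from h import *
np.set_printoptions(precision=1,suppress=True)
s=viewer.camera('scene')
rim(s,z0=70,z1=86)
cv2.imwrite('pics/g.png',cv2.resize(s['frame'][130:230,180:280],None,fx=5,fy=5,interpolation=2))
to((492,-56.5,92,1.6))
"
```

```text
rim 94 [501.6 -71.   78.1] [492.2 -61.6  77.7] ((492.1600341796875, -59.63089370727539), 31.1323299407959)
[0.0, -0.0008, 0.0255] turn -0.000 j6 -0.14
```

View pics/g.png

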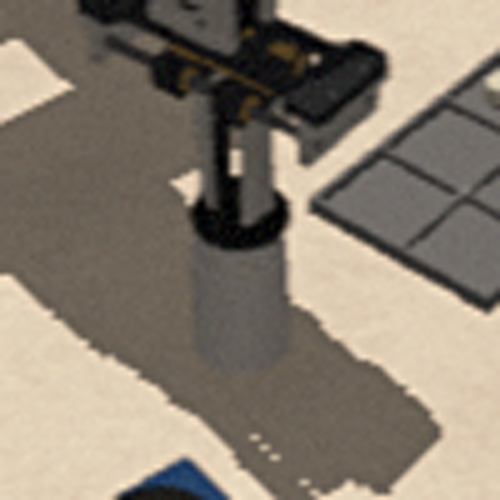

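The flange (columns 191-290) lines up with the jar (192-290), so I lower the lid gently.

Emit:
move_arm(
  moves=[
    [0,-0.0008,0.008,0],
    [0,-0.0008,0.014,0],
    [0,-0.0008,0.018,0],
    [0,-0.0008,0.022,0],
    [0,-0.0008,0.024,0],
    [0,-0.0008,0.025,0],
    [0,-0.0008,0.0255,0],
    [0,-0.0008,0.0255,0],
    [0,-0.0008,0.0255,0],
  ],
)

```text
clock: 26.05
eef_pos: [491.7, -56.6, 92.6]
eef_rot: [3.141, 0.0, 1.6]
wrist_force: [-0.8, -1.2, -0.6]
finger_gap: 19.5
finger_force: 25.0
```

Emit:
move_arm(
  moves=[
    [0,0,0.001,0],
    [0,0,0.002,0],
    [0,0,0.002,0],
    [0,0,0.002,0],
  ],
)

```text
clock: 26.45
eef_pos: [491.9, -56.6, 91.2]
eef_rot: [3.141, 0.0, 1.6]
wrist_force: [-3.3, 0.1, 9.0]
finger_gap: 19.3
finger_force: 25.0
```

Emit:
move_arm(
  moves=[
    [0,0,0,0],
    [0,0,0,0],
    [0,0,0,0],
    [0,0,-0.02,0],
    [0,0,-0.05,0],
    [0,0.04,-0.08,0],
    [0,0.08,-0.1,0],
    [-0.04,0.1,-0.1,0],
    [-0.09,0.1,-0.1,0],
    [-0.14,0.1,-0.1,0],
    [-0.18,0.1,-0.1,0],
    [-0.2,0.1,-0.1,0],
  ],
  jaw=0.04,
)

```text
clock: 27.65
eef_pos: [596.9, -256.7, 189.8]
eef_rot: [-3.141, -0.0, 1.597]
wrist_force: [-0.3, -0.1, -0.4]
finger_gap: 40.1
finger_force: 0.0
```

```bash
python3 -c "
from h import *
np.set_printoptions(precision=1,suppress=True)
s=viewer.camera('scene');t=viewer.camera('top')
for c in(s,t): rim(c,z0=82,z1=97);rim(c,z0=104,z1=118)
cv2.imwrite('pics/i.png',np.hstack([cv2.resize(t['frame'][190:270,215:295],None,fx=5,fy=5,interpolation=2),cv2.resize(s['frame'][140:220,190:270],None,fx=5,fy=5,interpolation=2)]))
"
```

```text
rim 6 [489.7 -51.8 110.3] [489.7 -52.3 109.7] ((489.7711181640625, -51.83675003051758), 5.144901275634766)
rim 485 [493.5 -55.6  89. ] [494.3 -55.6  88.9] ((493.4326171875, -55.330955505371094), 31.005107879638672)
rim 59 [493.8 -55.6 110.9] [493.7 -55.8 111.1] ((493.6533203125, -55.81877136230469), 9.739785194396973)
```

View pics/i.png

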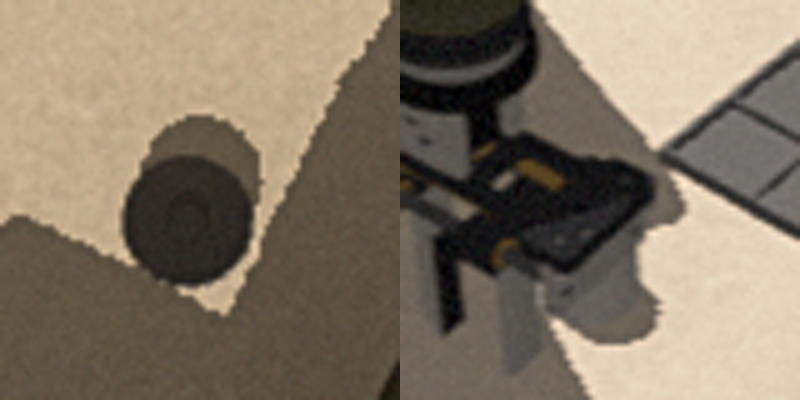

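The flange top reads 89.0 mm and the knob top 111 mm, both level, so the lid is home. Next I grasp the jar body.

```bash
python3 -c "
from h import *
to((492.5,-57,150,1.6),(492.5,-57,35,1.6))
"
```

```text
[0.2013, -0.0992, 0.0399] turn -0.003 j6 -0.14
[0.2013, -0.0991, 0.1549] turn -0.003 j6 -0.14
```

Emit:
move_arm(
  moves=[
    [0.04,-0.02,0.01,0],
    [0.08,-0.04,0.02,0],
    [0.12,-0.06,0.03,0],
    [0.16,-0.08,0.03,0],
    [0.19,-0.095,0.03,0],
    [0.2,-0.099,0.03,0],
    [0.201,-0.099,0.03,0],
    [0.201,-0.099,0.03,0],
    [0.201,-0.099,0.03,0],
  ],
  jaw=0.094,
)

```text
clock: 28.65
eef_pos: [493.1, -56.3, 160.3]
eef_rot: [-3.142, 0.0, 1.599]
wrist_force: [-0.4, 0.5, -0.2]
finger_gap: 94.0
finger_force: 0.0
```

```bash
python3 -c "
from h import *
s=viewer.camera('scene')
cv2.imwrite('pics/j.png',cv2.resize(s['frame'][110:230,170:290],None,fx=4,fy=4,interpolation=2))
to((492.5,-57,35,1.6))
"
```

```text
[-0.0007, -0.0005, 0.1253] turn -0.001 j6 -0.14
```

View pics/j.png

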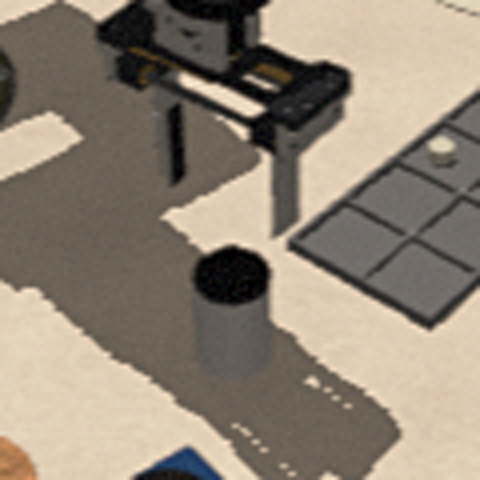

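The open fingers are on either side of the closed jar at (232,310). I descend and grip.

Emit:
move_arm(
  moves=[
    [0,0,0.03,0],
    [0,0,0.06,0],
    [0,0,0.09,0],
    [0,0,0.115,0],
    [0,0,0.125,0],
    [0,0,0.125,0],
    [0,0,0.125,0],
    [0,0,0.125,0],
  ],
)

```text
clock: 29.5
eef_pos: [493.4, -55.8, 36.7]
eef_rot: [3.14, 0.0, 1.6]
wrist_force: [-0.5, -0.3, 0.2]
finger_gap: 94.1
finger_force: 0.0
```

Emit:
move_arm(
  moves=[
    [0,0,0,0],
    [0,0,0,0],
    [0,0,0,0],
    [0,0,0,0],
    [0,0,0,0],
    [0,0,0,0],
    [0,0,0,0],
  ],
  jaw=0.0,
  squeeze=50,
)

```text
clock: 30.2
eef_pos: [492.3, -55.6, 35.5]
eef_rot: [-3.141, -0.0, 1.6]
wrist_force: [-5.0, -1.3, 5.1]
finger_gap: 61.1
finger_force: 49.8
```

Emit:
move_arm(
  moves=[
    [0,0,-0.02,0],
    [0,0,-0.05,0],
    [0,0,-0.08,0],
    [0,0,-0.11,0],
    [0,0,-0.12,0],
    [0,0,-0.12,0],
    [0,0,-0.12,0],
  ],
)

```text
clock: 30.9
eef_pos: [492.0, -55.4, 153.8]
eef_rot: [-3.14, -0.0, 1.6]
wrist_force: [0.6, 0.6, -4.5]
finger_gap: 61.0
finger_force: 49.7
```

```bash
python3 -c "
from h import *
to((607,-261,155,1.6),(607,-261,119,1.6))
"
```

```text
[-0.2088, 0.109, -0.0015] turn -0.000 j6 -0.44
[-0.2088, 0.109, 0.0345] turn -0.000 j6 -0.44
```

Emit:
move_arm(
  moves=[
    [-0.035,0.018,0,0],
    [-0.07,0.036,0,0],
    [-0.11,0.057,0,0],
    [-0.15,0.078,0,0],
    [-0.19,0.1,0,0],
    [-0.207,0.109,0,0],
    [-0.207,0.109,0,0],
    [-0.207,0.109,0,0],
    [-0.207,0.109,0,0],
    [-0.207,0.109,0.015,0],
    [-0.207,0.109,0.025,0],
    [-0.207,0.109,0.03,0],
  ],
)

```text
clock: 32.1
eef_pos: [606.9, -258.7, 123.4]
eef_rot: [-3.139, -0.001, 1.6]
wrist_force: [0.3, 0.2, -5.3]
finger_gap: 61.0
finger_force: 49.7
```

```bash
python3 -c "
from h import *
s=viewer.camera('scene')
cv2.imwrite('pics/k.png',cv2.resize(s['frame'][170:290,150:270],None,fx=4,fy=4,interpolation=2))
to((607,-261,119,1.6))
"
```

```text
[-0.0023, 0.0001, 0.0041] turn 0.000 j6 -0.44
```

View pics/k.png

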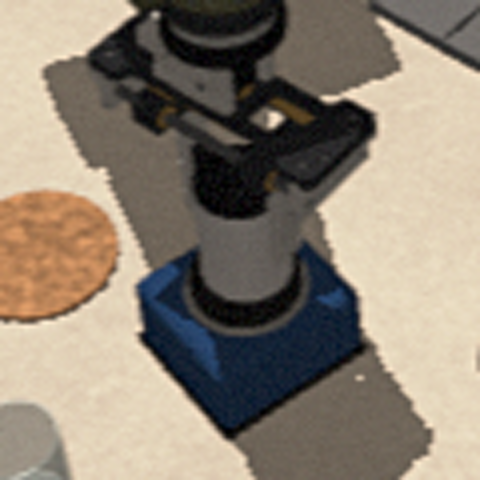

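The jar is upright over the middle of the pad, at (248,270). Now I press down.

Emit:
move_arm(
  moves=[
    [-0.001,0,0.004,0],
    [-0.001,0,0.006,0],
    [-0.001,0,0.008,0],
    [-0.001,0,0.01,0],
    [-0.001,0,0.012,0],
    [-0.001,0,0.013,0],
    [-0.001,0,0.014,0],
    [-0.001,0,0.014,0],
    [-0.001,0,0.014,0],
  ],
)

```text
clock: 33.05
eef_pos: [607.7, -260.5, 112.7]
eef_rot: [3.141, 0.001, 1.6]
wrist_force: [-4.3, 1.5, 8.1]
finger_gap: 61.1
finger_force: 49.7
```

Emit:
move_arm(
  moves=[
    [0,0,0.001,0],
    [0,0,0.002,0],
    [0,0,0.003,0],
    [0,0,0.004,0],
    [0,0,0.005,0],
    [0,0,0.005,0],
    [0,0,0.005,0],
  ],
)

```text
clock: 33.75
eef_pos: [607.8, -260.6, 109.5]
eef_rot: [3.14, 0.001, 1.6]
wrist_force: [-11.2, 3.9, 21.9]
finger_gap: 60.9
finger_force: 49.7
```

Emit:
move_arm(
  moves=[
    [0,0,0,0],
    [0,0,0,0],
    [0,0,0,0],
    [0,0,0,0],
    [0,0,0,0],
    [0,0,0,0],
    [0,0,0,0],
    [0,0,0,0],
    [0,0,0,0],
    [0,0,0,0],
    [0,0,0,0],
    [0,0,0,0],
  ],
)

```text
clock: 34.95
eef_pos: [607.8, -260.6, 109.5]
eef_rot: [3.14, 0.001, 1.6]
wrist_force: [-11.3, 4.1, 22.0]
finger_gap: 61.2
finger_force: 49.7
```

Emit:
move_arm(
  moves=[
    [0,0,0,0],
    [0,0,0,0],
    [0,0,0,0],
    [0,0,0,0],
    [0,0,0,0],
    [0,0,0,0],
    [0,0,0,0],
    [0,0,0,0],
    [0,0,0,0],
    [0,0,0,0],
    [0,0,0,0],
    [0,0,0,0],
  ],
)

```text
clock: 36.15
eef_pos: [607.8, -260.6, 109.5]
eef_rot: [3.14, 0.001, 1.6]
wrist_force: [-11.8, 3.4, 20.9]
finger_gap: 61.3
finger_force: 49.7
```

Emit:
move_arm(
  moves=[
    [0,0,0,0],
    [0,0,0,0],
    [0,0,0,0],
    [0,0,0,0],
    [0,0,0,0],
    [0,0,0,0],
    [0,0,0,0],
    [0,0,0,0],
    [0,0,0,0],
    [0,0,0,0],
    [0,0,0,0],
    [0,0,0,0],
  ],
)

```text
clock: 37.35
eef_pos: [607.8, -260.6, 109.5]
eef_rot: [3.14, 0.001, 1.6]
wrist_force: [-10.8, 3.3, 21.6]
finger_gap: 61.2
finger_force: 49.7
```

Emit:
move_arm(
  moves=[
    [0,0,0,0],
    [0,0,0,0],
    [0,0,0,0],
    [0,0,0,0],
    [0,0,0,0],
    [0,0,0,0],
    [0,0,0,0],
    [0,0,0,0],
    [0,0,0,0],
    [0,0,0,0],
    [0,0,0,0],
    [0,0,0,0],
  ],
)

```text
clock: 38.55
eef_pos: [607.8, -260.6, 109.5]
eef_rot: [3.14, 0.001, 1.6]
wrist_force: [-11.4, 3.2, 21.5]
finger_gap: 61.0
finger_force: 49.7
```

```bash
python3 -c "
from h import *
np.set_printoptions(precision=1,suppress=True)
s=viewer.camera('scene');P=cloud(s)
p=P[(np.hypot(P[...,0]-607,P[...,1]+261)<46)&(P[...,2]>60)&(P[...,2]<86)]
print(len(p),np.percentile(p[:,2],[5,25,50,75,95]))
m=(s['frame'].max(2)<60);p=P[m&(np.hypot(P[...,0]-607,P[...,1]+261)<42)&(P[...,2]<90)];print(len(p),np.percentile(p[:,2],[5,25,50,75,95]))
"
```

```text
343 [65.7 68.7 71.4 74.3 83.2]
147 [67.8 71.  72.9 73.9 75.4]
```

The pad's dark face reads about 73.5 mm against 74 mm expected when fully down, and it held for more than 4.8 s at about 27 N. I lift the jar away.

Emit:
move_arm(
  moves=[
    [0,0,-0.01,0],
    [0,0,-0.03,0],
    [0,0,-0.05,0],
    [0,0,-0.06,0],
    [0,0,-0.06,0],
    [0,0,-0.06,0],
  ],
)

```text
clock: 39.2
eef_pos: [607.4, -260.2, 165.4]
eef_rot: [-3.141, -0.001, 1.6]
wrist_force: [-0.1, -1.0, -5.5]
finger_gap: 61.1
finger_force: 49.7
```

```bash
python3 -c "
from h import *
to((427,-299.5,150,1.6),(427,-299.5,55,1.6),(427,-299.5,42,1.6))
"
```

```text
[-0.0341, -0.1814, 0.0155] turn -0.000 j6 -0.64
[-0.0341, -0.1813, 0.1105] turn -0.000 j6 -0.64
[-0.0342, -0.1813, 0.1235] turn -0.000 j6 -0.64
```

Emit:
move_arm(
  moves=[
    [-0.007,-0.035,0,0],
    [-0.014,-0.075,0,0],
    [-0.021,-0.115,0,0],
    [-0.028,-0.15,0,0],
    [-0.034,-0.181,0,0],
    [-0.034,-0.181,0.01,0],
    [-0.034,-0.181,0.04,0],
    [-0.034,-0.181,0.075,0],
    [-0.034,-0.181,0.1,0],
    [-0.034,-0.181,0.11,0],
    [-0.034,-0.181,0.11,0],
    [-0.034,-0.181,0.11,0],
  ],
)

```text
clock: 40.4
eef_pos: [428.2, -299.8, 57.2]
eef_rot: [3.141, 0.001, 1.6]
wrist_force: [-0.1, 0.4, -4.7]
finger_gap: 61.1
finger_force: 49.7
```

```bash
python3 -c "
from h import *
s=viewer.camera('scene')
cv2.imwrite('pics/l.png',cv2.resize(s['frame'][160:280,100:220],None,fx=4,fy=4,interpolation=2))
to((427,-299.5,42,1.6))
"
```

```text
[0.0005, -0.0014, 0.0156] turn -0.000 j6 -0.64
```

View pics/l.png

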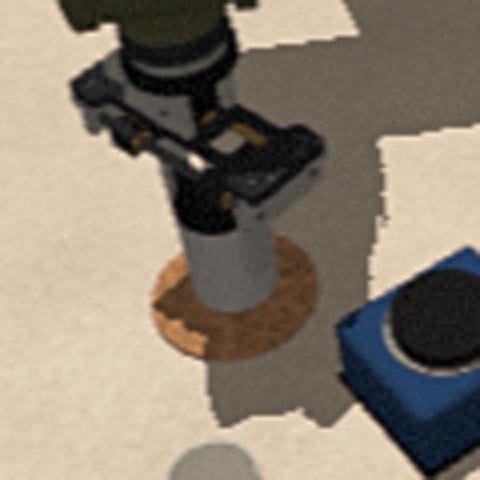

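The jar is over the middle of the mat at (235,290), and the mixer pad is up again. I lower it slowly.

Emit:
move_arm(
  moves=[
    [0,0,0.004,0],
    [0,0,0.008,0],
    [0,0,0.011,0],
    [0,0,0.013,0],
    [0,0,0.0145,0],
    [0,0,0.0145,0],
    [0,0,0.0145,0],
  ],
)

```text
clock: 41.15
eef_pos: [427.7, -299.6, 42.0]
eef_rot: [3.142, 0.0, 1.6]
wrist_force: [-0.0, 0.4, -4.2]
finger_gap: 61.0
finger_force: 49.7
```

Emit:
move_arm(
  moves=[
    [0,0,0.0005,0],
    [0,0,0.001,0],
    [0,0,0.001,0],
    [0,0,0.001,0],
  ],
)

```text
clock: 41.55
eef_pos: [427.8, -299.7, 41.5]
eef_rot: [3.141, 0.0, 1.6]
wrist_force: [-3.2, 2.4, 4.9]
finger_gap: 61.6
finger_force: 49.7
```

Force in contact is 5 N up, so the jar is seated on the mat. I release it.

Emit:
move_arm(
  moves=[
    [0,0,0,0],
    [0,0,0,0],
    [0,0,0,0],
    [0,0,0,0],
    [0,0,0,0],
    [0,0,0,0],
  ],
  jaw=0.094,
)

```text
clock: 42.15
eef_pos: [427.7, -299.6, 40.9]
eef_rot: [-3.142, -0.0, 1.6]
wrist_force: [-0.6, 0.1, -0.8]
finger_gap: 94.2
finger_force: 0.0
```

Emit:
move_arm(
  moves=[
    [0,0,-0.02,0],
    [0,0,-0.06,0],
    [0,0,-0.1,0],
    [0,0,-0.14,0],
    [0.04,0,-0.15,0],
    [0.08,0,-0.15,0],
    [0.12,0,-0.15,0],
    [0.16,0,-0.15,0],
    [0.2,0,-0.15,0],
    [0.24,0,-0.15,0],
    [0.25,0,-0.15,0],
    [0.25,0,-0.15,0],
  ],
)

```text
clock: 43.35
eef_pos: [420.5, -48.8, 191.1]
eef_rot: [3.141, 0.0, 1.602]
wrist_force: [0.2, -0.6, -0.3]
finger_gap: 94.4
finger_force: 0.0
```

```bash
python3 -c "
from h import *
np.set_printoptions(precision=1,suppress=True)
s=viewer.camera('scene');t=viewer.camera('top')
for c in(s,t): rim(c,427,-300,z0=88,z1=102);rim(c,427,-300,z0=108,z1=125)
P=cloud(t);p=P[np.hypot(P[...,0]-607.5,P[...,1]+260)<30];print('pad',np.nanmedian(p[:,2]))
cv2.imwrite('pics/m.png',np.vstack([np.hstack([s['frame'][100:384,100:400],t['frame'][100:384,80:430]])]))
"
```

```text
rim 266 [ 432.8 -304.4   94.4] [ 428.8 -302.    94.1] ((428.4573059082031, -299.767822265625), 33.83367919921875)
rim 37 [ 429.9 -302.5  115.1] [ 428.6 -302.   114.7] ((428.3316345214844, -302.4349060058594), 10.78943157196045)
rim 496 [ 430.3 -298.3   94.7] [ 430.1 -298.8   95. ] ((429.9296569824219, -299.1070251464844), 31.085691452026367)
rim 64 [ 430.3 -298.7  116. ] [ 429.3 -298.6  115.3] ((429.7418212890625, -298.7853088378906), 9.826217651367188)
pad 84.24717543751393
```

View pics/m.png

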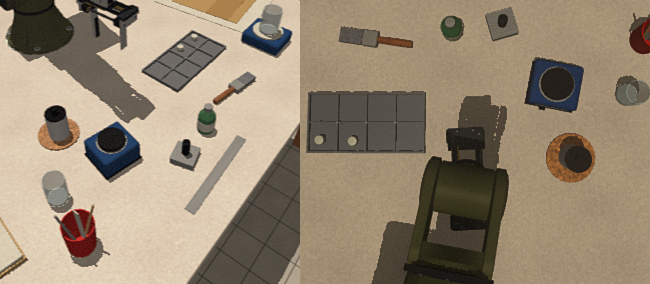

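The closed jar stands near the mat's centre. Its flange top reads 95 mm, which is 6 + 89. The pad is back up at 84 mm, both discs are still in the tray and the bystanders have not moved.

```bash
python3 -c "
from h import *
print(manip.sign_off())"
```

```text
the job is handed in; nothing more can be done
None
```

I handed the job in at about 43 s of the 208 s allowed: all five bars are in the jar with the lid home, the pad was held fully down for over 4.8 s, and the closed jar stands on the cork mat with both discs still in the tray; sign-off returned no verdict.

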